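# Clamp a shoe last in the telescoping lasting jig

### The job

Stand the white shoe last in the bed of the lasting jig, heel to the heel stop and toe towards the sprung pad. Then slide the toe rest by its black grip towards the heel stop until the brass button pops up through the next hole of the tube, so that the sprung pad holds the last firmly against the heel stop. Go gently: do not drag the jig along its rail, stop as soon as the button is through, and leave the other things on the bench where they are.

Things in the scene. Friction and masses are not known exactly. Their poses are not given: they have to be found in the camera images.
- last: Shoe last (mm): white plastic foot, 200 long (toe at x = +100, heel at -100), 72 wide at the ball, 60 at the heel, 110 high, 0.2 to 0.3 kg, sole down on the bench. Origin: mid length, under the sole; x to the toe, z up.
- last_cone (a point): Centre of the top of the last's cone, (-46, 0, 110) mm in the last's frame, same axes. The cone, over the heel half, is its grip: flat upright sides 40 mm apart (across y), about 50 long in x, from 66 to 105 mm above the sole.
- bed (a point): Jig (mm): foot of the heel stop's face, mid bed, on the bed surface (25 above the bench). x runs along the jig from heel stop to toe rest, y across, z up. Guide walls from x = 20 to 170, inner faces at y = +-42, 14 high; heel stop 70 wide, 36 high. The pad and tubes follow on the same line, axis 22 above the bed. The last goes here sole down, heel to the heel stop, toe to the pad.
- jig (a joint): How far the whole jig has been dragged along the fixed bench rail under it (m, + along the bed's x, 0 at the start). Only a friction clamp holds it: about 18 N along the rail drags it.
- toe (a joint): Travel of the toe rest with the inner tube (m), growing as it slides out of the outer tube towards the heel stop (-x of the bed). Starts at 0 to 0.012; end stops at 0 and 0.085. It rubs with about 2.5 N, tube and button together.
- grip (a point): Centre of the top of the black upright grip on the toe rest (mm): a block 24 (along x) x 30 (across, y), from 70 to 124 above the bench, free on all sides; the steel outer tube behind it (+x) is only 62 high. Axes as bed. At travel 0 it lies 300 from the heel stop's face along x.
- pad_face (a point): Centre of the face of the round rubber pad, 38 mm dia, on a sprung rod ahead (-x) of the toe rest, 22 mm above the bed. Unpressed it is 67 mm ahead of the grip's centre, and 233 mm from the heel stop at travel 0: the 200 mm last goes in with 21 to 33 mm to spare.
- pad (a joint): How far the pad is pressed back towards the toe rest against its spring (m, 0 free to 0.038): about 3 N at first touch and 0.03 N more per mm; enough to push the last along the bed.
- hole (a point): Centre, on the top face of the square steel outer tube (30 x 30 mm, top 62 mm above the bench), of the next hole, the one nearest the tube's mouth: 10 mm long, 11 wide, 32 mm behind the mouth. Axes as bed. The other hole is 80 mm farther back.
- button (a joint): Rise (m) of the 8 mm round-topped brass sprung button inside the inner tube: 0.001 to 0.002 while hidden under the tube's top, 0.010 when up through a hole (6 mm proud), locking both ways with 1 mm play: the slide then stops hard. It starts hidden between two holes; its place along the inner tube is uncertain, so it meets the next hole anywhere from 0.036 to 0.068 of toe travel.
- tack_tin: Bystander (mm): low round tin of tacks, 56 dia x 42 high; origin under its middle. Not needed.
- brush: Bystander (mm): glue brush 190 long, 20 high, lying; origin under its middle. Not needed.
- glue_jar: Bystander (mm): amber glue jar 60 dia x 85 high; origin under its middle. Not needed.
- tape: Bystander (mm): roll of black tape 72 dia x 24 high, lying flat; origin under its middle. Not needed.
- heel_block: Bystander (mm): wooden heel block 62 x 60 x 34; origin under its middle. Not needed.
Not all that is in view belongs to the job. Of the things that look like the last, the larger one is meant.

How it is judged:
By the outcome, as a careful person would: the job done as asked, in the order asked, and still so for the second after the job is handed in, with the robot touching nothing.
It also fails if it takes over 51 s, if anything falls off the work surface, if the arm or the gripper's body presses on something with over 40 N, if the wrist force passes 120 N, or if a joint passes its speed limit or range.

### The arm

A 6-joint arm with a two-finger parallel gripper is mounted at the origin on the work surface. World frame = base frame: x ahead of the robot, y to its left, z up, the work surface at z = 0. Lengths are in m, angles in rad, forces in N, time in s.
With the tool pointing down it reaches from about 0.325 to 0.775 m from the base axis. Payload 5.5 kg.
Tool frame: the origin (TCP) lies at the very end of the fingers, on their centre line; the grasp point (between the pads) lies 19 mm behind it; z points along the fingers, y is the line along which they close (so a half turn about z gives the same grasp; the last joint's range is limited). The gripper opens to 85 mm and grips with 20 to 120 N. Pads are 22 mm wide; open, the fingers measure 114 mm over their backs; the gripper's body (76 mm by 85 mm) begins 54 mm behind the grasp point. The pads swing forward as they close: fully open they stand 13 mm farther back than shut.
Start: joints at [1.177, 0.091, 1.231, -0, 1.82, -0.057], TCP at [0.198, 0.566, 0.231] pointing down, gripper open.
Joint ranges: [-2.87, 2.87], [-0.86, 2.18], [0.17, 2.46], [-1.51, 4.65], [0.06, 2.69], [-2.65, 2.65]. Speed limits (rad/s): [2.57, 2.57, 3.01, 3.14, 3.14, 3.14].

### API

Orientations are given as a rotation vector (axis times angle).
In Python, from bench import ctrl gives the robot as it stands.
- The arm moves only by the tool step_arm, never from a script. Its argument "commands" is one flat list of numbers, 4 for each row, row after row: the shift along the tool's x, y, z in m, then the turn about the tool's z in degrees. A call has 1 to 20 rows; each row is the pose to reach, as a shift and turn from the pose commanded when the call began, along the tool's axes at that moment; what a row does not reach only later rows make up. A row lasts 1/12 s, in which the tool goes at most 41.7 mm and 7.16 degrees, less where a joint would pass 70% of its speed; a pose out of reach is approached as far as the arm can. A call with a gripper value outside its range is refused whole. "gripper" is the finger opening in m, from 0 to 0.0854, set as the call begins (left out, the last holds). The fingers move at their own pace and stop on an object; the grip force is fixed at half the most. Time passes only in rows, so rows that repeat a pose let the fingers close. It gives the time, the measured TCP pose, the force, the opening and the grip force at its end, in the units of the state.
- ctrl.observe(): the state, without advancing time (a new reading comes with each control period).
- ctrl.grab_frame(name): name is "scene" or "top"; returns (picture, depth): 480x640x3 uint8, red, green, blue; 480x640 float32, m along the optical axis (not along the pixel's ray), 0 where there is no reading.
- ctrl.camera_model(name): a dict with "fx", "fy", "cx", "cy" (pixels), "R" (3x3) and "t" (3): a world point X has camera coordinates R X + t. Camera axes: x right, y down, z forward; pixel columns grow to the right and rows downward; lengths in m; the calibration is good to about 2 mm. A picture is of the moment at which its call begins. camera_model takes no time and is no camera call.
- ctrl.job_done(): hands the job in; it is judged then, once.
Trained networks look in the newest picture that a camera, given by its name, has taken for a name from the list of things; names that differ only in an ending like _2 or _b are one class to them, and where a whole thing is asked for, a point or a joint stands for the part that bears it (a point fixed in the world has none). Each returns a list of dicts, best first, with "confidence" (0 to 1); they miss things now and then, are a little off and sometimes report something else, mostly with a low value. They report only what shows in the picture. A call takes as long as a camera call. They do not tell look-alikes from the thing itself.
- ctrl.spot_in(camera, label): "box" ([left, top, right, bottom] as shares, 0 to 1, of the picture: columns of its width, rows of its height, round what is visible of it).
- ctrl.silhouettes(camera, label): "mask" (480x640 bool, what is visible of it) and "box" ([left, top, right, bottom] as shares, 0 to 1, of the picture: columns of its width, rows of its height, round what is visible of it).
- ctrl.tip_of(camera, label): "centre" ([row, column] as shares, 0 to 1, of the picture: columns of its width, rows of its height: a listed point, or the origin of a listed thing).
The state is a dict: "clock": time; "joint_positions": joint angles; "qd": joint speeds; "tau": joint torques, N m; "ee_pos": TCP position; "tool_rot": TCP orientation; "contact_force": force on the tool from outside, world axes, zero at the start; "ft_torque": the same for the moment, N m; "width": finger opening in m; "gripper_force": force on a finger pad.
Only numpy, scipy, OpenCV 4.12 (cv2) and the standard library are available. Lean on these libraries where they do the work, as an engineer would, in place of code of your own. Each camera call takes 0.05 s, during which the arm holds its last target. There are 200 camera calls.

## Working session

There is one attempt and no reset: what is moved stays moved. The work goes in short steps, Python scripts to look and compute and a tool call to move; the robot and the scene stay as the last step left them, time stands still between calls to the robot, and variables do not carry over. Pictures are saved under pics/ and viewed, at most 10 in all, crops included, and the job is handed in when it is done.

Besides the shell and the picture viewer there is one more tool, called after "Emit:" by a JSON object that holds its "op" and its "data". step_arm: Moves the arm, as the interface text tells. Its arguments: {"type":"object","properties":{"commands":{"type":"array"},"gripper":{"type":"number"}},"required":["commands"]}

```bash
mkdir -p pics
cat > h.py <<'E'
import numpy as np, cv2
from bench import ctrl
def grab(n):
    im,d=ctrl.grab_frame(n); return im,d,ctrl.camera_model(n)
def world(m,u,v,z):  # depth z -> world
    p=np.array([(u-m["cx"])/m["fx"]*z,(v-m["cy"])/m["fy"]*z,z]) 
    return np.array(m["R"]).T@(p-np.array(m["t"]))
def cloud(d,m):
    v,u=np.mgrid[:480,:640]
    P=np.stack([(u-m["cx"])/m["fx"]*d,(v-m["cy"])/m["fy"]*d,d],-1)-np.array(m["t"])
    W=P@np.array(m["R"]); W[d<=0]=np.nan; return W
def save(n,im): cv2.imwrite(n,im[...,::-1])
E
python3 - <<'E'
from h import *
for n in("scene","top"):
    im,d,m=grab(n); save(f"pics/{n}0.png",im); W=cloud(d,m); np.save(f"{n}0.npy",W); 
    print(n,np.round(m["t"],3),np.round(m["R"],3).tolist())
    for l in("last","last_cone","bed","grip","pad_face","hole"):
        for r in ctrl.tip_of(n,l)[:2]:
            v,u=r["centre"][0]*480,r["centre"][1]*640
            print(l,round(r["confidence"],2),round(u),round(v),np.round(W[min(int(v),479),min(int(u),639)],3))
print(ctrl.observe())
E
```

```text
scene [ 0.251 -0.334  1.575] [[-0.293, 0.956, -0.013], [0.734, 0.217, -0.644], [-0.613, -0.198, -0.765]]
last 0.91 235 220 [ 0.518 -0.356  0.046]
last 0.56 191 259 [ 0.668 -0.421  0.031]
last_cone 0.7 214 181 [ 0.345 -0.516  0.002]
last_cone 0.63 198 243 [ 0.642 -0.403  0.077]
bed 0.61 337 235 [ 0.478 -0.073  0.03 ]
grip 0.85 455 250 [0.526 0.229 0.128]
pad_face 0.69 419 261 [0.501 0.154 0.026]
hole 0.87 468 271 [0.526 0.277 0.062]
hole 0.67 335 237 [ 0.491 -0.075  0.04 ]
top [-0.094  0.572  1.041] [[-0.0, -1.0, 0.019], [-0.984, -0.003, -0.179], [0.179, -0.019, -0.984]]
last 0.92 464 212 [ 0.639 -0.406  0.073]
last 0.88 450 284 [ 0.482 -0.372  0.058]
last_cone 0.97 461 207 [ 0.653 -0.398  0.074]
last_cone 0.83 485 281 [ 0.485 -0.429  0.11 ]
bed 0.55 314 290 [ 0.471 -0.077  0.059]
grip 0.71 166 260 [0.524 0.225 0.121]
pad_face 0.48 207 271 [0.511 0.159 0.048]
{'clock': 0.7, 'joint_positions': array([ 1.17732331e+00,  9.10546381e-02,  1.23067275e+00,  1.79818246e-05,
        1.81977532e+00, -5.67115348e-02]), 'qd': array([-0.00089974, -0.00097012,  0.00040682, -0.00050892, -0.00049868,
        0.00061679]), 'tau': array([-7.51199259e-04, -4.58313489e+01, -4.17990482e+01, -1.59802867e-04,
        3.36797420e-04,  1.49875001e-05]), 'ee_pos': array([0.19827236, 0.56632205, 0.23131779]), 'tool_rot': array([5.26480224e-01, 3.09716056e+00, 1.43828630e-04]), 'contact_force': array([ 0.29415404, -0.49450856, -0.82081924]), 'ft_torque': array([ 0.04012405, -0.0036022 , -0.00079911]), 'gripper_force': 0.0, 'width': 0.08545526917276314}
```

View pics/top0.png

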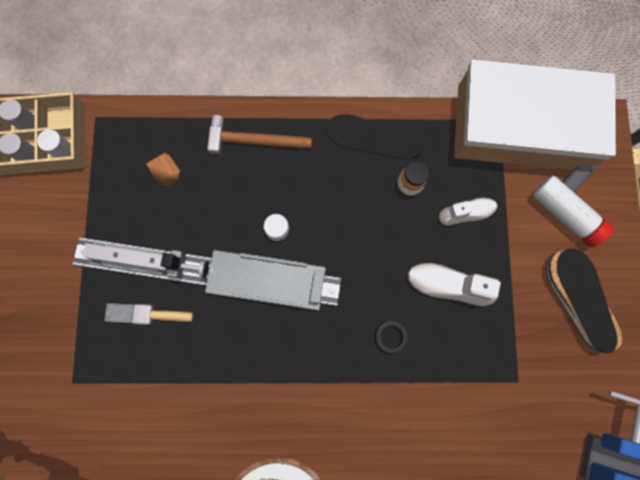

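View pics/scene0.png

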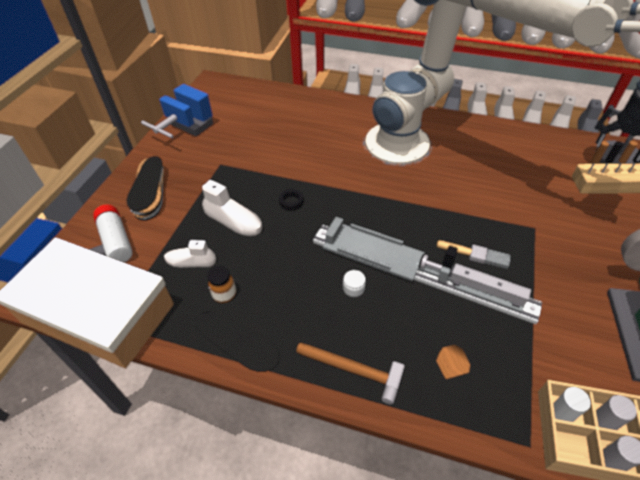

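The top view shows the large last at about (455,284), with its toe to the left and its cone at (485,288). The jig runs from the heel stop at (318,288) to the grip at (172,260). The scene view shows the same layout, and the smaller last is the decoy.

Run:
```python
from h import *
for n in("scene","top"):
    W=np.load(f"{n}0.npy").reshape(-1,3); W=W[~np.isnan(W).any(1)]
    x,y,z=W.T
    def sel(a,b,c,d,lo,hi): return W[(x>a)&(x<b)&(y>c)&(y<d)&(z>lo)&(z<hi)]
    B=sel(.4,.6,-.25,-.1,-.02,.02); print(n,"bench z",np.median(B[:,2]))
    L=sel(.38,.58,-.52,-.25,.012,.13)
    print("last n",len(L),np.round(L.min(0),3),np.round(L.max(0),3))
    C=L[L[:,2]>.095]; r=cv2.minAreaRect((C[:,:2]*1000).astype(np.float32)); print("cone",len(C),np.round(C.mean(0),4),np.round(r[0],1),np.round(r[1],1),r[2],C[:,2].max())
    r=cv2.minAreaRect((L[:,:2]*1000).astype(np.float32)); print("last rect",np.round(r[0],1),np.round(r[1],1),r[2])
    G=sel(.45,.6,.17,.29,.1,.14); r=cv2.minAreaRect((G[:,:2]*1000).astype(np.float32)); print("grip",len(G),np.round(G.mean(0),4),np.round(r[0],1),np.round(r[1],1),r[2])
    T=sel(.45,.62,.23,.5,.056,.068); r=cv2.minAreaRect((T[:,:2]*1000).astype(np.float32)); print("tube",len(T),np.round(T.mean(0),4),np.round(r[0],1),np.round(r[1],1),r[2]); 
    l=cv2.fitLine((T[:,:2]).astype(np.float32),cv2.DIST_HUBER,0,.001,.001).ravel(); print(l,np.degrees(np.arctan2(l[1],l[0])))
    H=sel(.4,.58,-.16,-.03,.053,.07); r=cv2.minAreaRect((H[:,:2]*1000).astype(np.float32)); print("heelstop",len(H),np.round(H.mean(0),4),np.round(r[0],1),np.round(r[1],1),r[2])
    K=sel(.4,.6,-.06,.14,.018,.045); r=cv2.minAreaRect((K[:,:2]*1000).astype(np.float32)); print("bed",len(K),np.round(K.mean(0),4),np.round(r[0],1),np.round(r[1],1),r[2])
im=cv2.imread("pics/top0.png"); a=cv2.resize(im[225:325,60:350],None,fx=2.7,fy=2.7,interpolation=2); b=cv2.resize(im[250:320,390:520],None,fx=4,fy=4,interpolation=2)
c=np.zeros((560,800,3),np.uint8); c[:a.shape[0],:a.shape[1]]=a; c[275:275+b.shape[0],:b.shape[1]]=b; cv2.imwrite("pics/crop1.png",c)
```

```text
scene bench z 0.0030466925252296004
last n 1706 [ 0.382 -0.479  0.012] [ 0.532 -0.25   0.117]
cone 291 [ 0.4775 -0.4258  0.1086] [ 472.3 -428.3] [63.5 43.2] 73.4499740600586 0.1165947886127002
last rect [ 478.1 -348.2] [126.4 239.9] 21.377161026000977
grip 159 [0.5298 0.2238 0.1199] [525.7 224.1] [24. 33.] 80.86673736572266
tube 929 [0.5423 0.3312 0.0624] [540.8 327.8] [191.1  38.8] 83.0905990600586
[0.15043965 0.9886192  0.5423245  0.3312208 ] 81.34759
heelstop 192 [ 0.4797 -0.0817  0.0615] [477.3 -82.4] [23.8 71.9] 80.24415588378906
bed 2470 [0.4982 0.0407 0.0286] [516.2  40. ] [199.9 166.9] 89.98728942871094
top bench z 0.001234772500943804
last n 2576 [ 0.382 -0.482  0.012] [ 0.53  -0.25   0.115]
cone 576 [ 0.4724 -0.4272  0.1084] [ 473.1 -428.7] [60.6 40.8] 75.37924194335938 0.11493856485410359
last rect [ 473.3 -351.2] [130.3 240.3] 17.703344345092773
grip 218 [0.5233 0.2215 0.1204] [524.4 223.4] [24.8 30.2] 82.21566772460938
tube 1100 [0.5414 0.3374 0.0615] [538.5 324.4] [200.1  40.2] 77.40812683105469
[0.16081916 0.9869839  0.54139817 0.33740604] 80.74555
heelstop 331 [ 0.4769 -0.0831  0.0608] [477.4 -83.1] [22.  69.8] 81.23172760009766
bed 4082 [0.4989 0.0384 0.0265] [517.1  40.1] [199.4 165.8] 89.84241485595703
```

View pics/crop1.png

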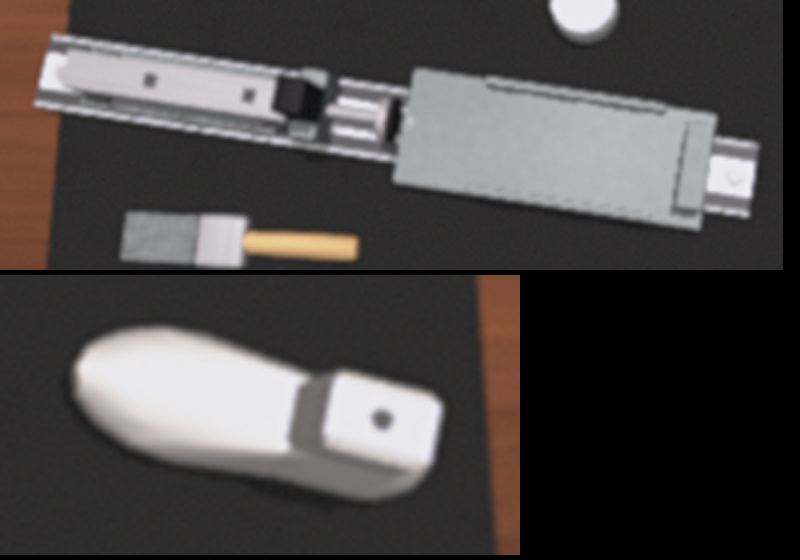

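The crop shows the cone's top corners giving a last yaw of about 76° in world, and the jig axis at about 81°. The heel stop, pad and grip are in line, and the grip is at the tube mouth side.

```bash
cat >> h.py <<'E'
from scipy.spatial.transform import Rotation as Ro
def rel(x,y,z,yaw):
    s=ctrl.observe(); R=Ro.from_rotvec(s["tool_rot"]).as_matrix()
    cur=np.degrees(np.arctan2(R[1,0],R[0,0])); t=-((yaw-cur+180)%360-180)
    return np.round(np.append(R.T@(np.array([x,y,z])-s["ee_pos"])*1,t),4).tolist()
J=np.array([np.cos(np.radians(81.1)),np.sin(np.radians(81.1))])
E
python3 - <<'E'
from h import *
m=ctrl.camera_model("top"); 
def onz(u,v,z):
    R=np.array(m["R"]);c=-R.T@np.array(m["t"]);r=R.T@np.array([(u-m["cx"])/m["fx"],(v-m["cy"])/m["fy"],1]);return c+r*(z-c[2])/r[2]
print("cone",onz(485.9,285.75,.11))
for a,b in((340,372),(442,400),(430,462),(322,437)): print(onz(390+a/4,250+(b-275)/4,.11).round(4))
print("heel face px",onz(60+685/2.7,225+120/2.7,.061).round(4),onz(60+673/2.7,225+210/2.7,.061).round(4))
W=np.load("top0.npy").reshape(-1,3); W=W[~np.isnan(W).any(1)]
q=W[:,:2]-np.array([.4773,-.0828]); a=q@J; b=q@[-J[1],J[0]]
for lo,hi in((.053,.07),(.02,.031)):
    s=(W[:,2]>lo)&(W[:,2]<hi)&(abs(b)<.025)&(a>-.03)&(a<.35); print(lo,np.histogram(a[s],np.arange(-.03,.35,.004)))
print(rel(.42,.05,.23,100),rel(.473,-.4285,.2,76),rel(.473,-.4285,.072,76))
E
```

```text
cone [ 0.47337597 -0.43190655  0.11      ]
[ 0.4972 -0.4106  0.11  ]
[ 0.4828 -0.4629  0.11  ]
[ 0.4507 -0.4546  0.11  ]
[ 0.4635 -0.3993  0.11  ]
heel face px [ 0.5129 -0.0761  0.061 ] [ 0.4411 -0.0667  0.061 ]
0.053 (array([ 0,  0,  0,  0, 15, 42, 43, 43, 44, 43,  6,  0,  0,  0,  0,  0,  0,
        0,  0,  0,  0,  0,  0,  0,  0,  0,  0,  0,  0,  0,  0,  0,  0,  0,
        0,  0,  0,  0,  0,  0,  0,  0,  0,  0,  0,  0,  0,  0,  0,  0,  0,
        0,  0,  0,  0,  0,  0,  0,  0,  0,  0,  0,  0,  0,  0,  0,  0,  0,
       37, 26, 28, 18,  0,  2,  1,  2,  0,  1,  2,  0,  1,  1, 51,  3,  7,
        5,  4,  4,  0,  2,  4,  5,  6, 25]), array([-0.03 , -0.026, -0.022, -0.018, -0.014, -0.01 , -0.006, -0.002,
        0.002,  0.006,  0.01 ,  0.014,  0.018,  0.022,  0.026,  0.03 ,
        0.034,  0.038,  0.042,  0.046,  0.05 ,  0.054,  0.058,  0.062,
        0.066,  0.07 ,  0.074,  0.078,  0.082,  0.086,  0.09 ,  0.094,
        0.098,  0.102,  0.106,  0.11 ,  0.114,  0.118,  0.122,  0.126,
        0.13 ,  0.134,  0.138,  0.142,  0.146,  0.15 ,  0.154,  0.158,
        0.162,  0.166,  0.17 ,  0.1
[... 1062 characters left out ...]
  0.082,  0.086,  0.09 ,  0.094,
        0.098,  0.102,  0.106,  0.11 ,  0.114,  0.118,  0.122,  0.126,
        0.13 ,  0.134,  0.138,  0.142,  0.146,  0.15 ,  0.154,  0.158,
        0.162,  0.166,  0.17 ,  0.174,  0.178,  0.182,  0.186,  0.19 ,
        0.194,  0.198,  0.202,  0.206,  0.21 ,  0.214,  0.218,  0.222,
        0.226,  0.23 ,  0.234,  0.238,  0.242,  0.246,  0.25 ,  0.254,
        0.258,  0.262,  0.266,  0.27 ,  0.274,  0.278,  0.282,  0.286,
        0.29 ,  0.294,  0.298,  0.302,  0.306,  0.31 ,  0.314,  0.318,
        0.322,  0.326,  0.33 ,  0.334,  0.338,  0.342,  0.346]))
[-0.3799, -0.4141, 0.0013, 60.7052] [-0.588, -0.8482, 0.0312, 84.7052] [-0.588, -0.8482, 0.1592, 84.7052]
```

Emit:
{"op": "step_arm", "data": {"commands": [-0.37, -0.41, 0, 60, -0.37, -0.41, 0, 60, -0.37, -0.41, 0, 60, -0.37, -0.41, 0, 60, -0.37, -0.41, 0, 60, -0.37, -0.41, 0, 60, -0.37, -0.41, 0, 60, -0.37, -0.41, 0, 60, -0.37, -0.41, 0, 60, -0.37, -0.41, 0, 60, -0.37, -0.41, 0, 60, -0.37, -0.41, 0, 60, -0.588, -0.848, 0.03, 84.7, -0.588, -0.848, 0.03, 84.7, -0.588, -0.848, 0.03, 84.7, -0.588, -0.848, 0.03, 84.7, -0.588, -0.848, 0.03, 84.7, -0.588, -0.848, 0.03, 84.7, -0.588, -0.848, 0.03, 84.7, -0.588, -0.848, 0.03, 84.7], "gripper": 0.085}}

```text
clock: 2.37
ee_pos: [0.4416, -0.226, 0.213]
tool_rot: [2.475, 1.933, 0.001]
contact_force: [0.4, 0.6, 0.2]
width: 0.0852
gripper_force: 0.0
```

```bash
python3 -c "
from h import *
print(rel(.473,-.4295,.15,76),rel(.473,-.4295,.072,76))"
```

```text
[-0.1898, 0.0797, 0.0631, -0.0249] [-0.1898, 0.0796, 0.1411, -0.0249]
```

Emit:
{"op": "step_arm", "data": {"commands": [-0.18, 0.075, 0.05, 0, -0.18, 0.075, 0.05, 0, -0.18, 0.075, 0.05, 0, -0.18, 0.075, 0.05, 0, -0.18, 0.075, 0.05, 0, -0.18, 0.075, 0.05, 0, -0.18, 0.075, 0.05, 0, -0.18, 0.075, 0.05, 0, -0.18, 0.075, 0.05, 0]}}

```text
clock: 3.12
ee_pos: [0.4715, -0.4158, 0.164]
tool_rot: [2.473, 1.934, 0.001]
contact_force: [0.5, 0.4, -0.1]
width: 0.085
gripper_force: 0.0
```

```bash
python3 -c "
from h import *
print(rel(.473,-.4295,.13,76),rel(.473,-.4295,.072,76))"
```

```text
[-0.0129, 0.0047, 0.034, 0.0559] [-0.0129, 0.0046, 0.092, 0.0559]
```

Emit:
{"op": "step_arm", "data": {"commands": [-0.0129, 0.0046, 0.03, 0, -0.0129, 0.0046, 0.05, 0, -0.0129, 0.0046, 0.07, 0, -0.0129, 0.0046, 0.08, 0, -0.0129, 0.0046, 0.09, 0, -0.0129, 0.0046, 0.09, 0, -0.0129, 0.0046, 0.09, 0, -0.0129, 0.0046, 0.09, 0]}}

```text
clock: 3.78
ee_pos: [0.4731, -0.4305, 0.0748]
tool_rot: [2.473, 1.933, 0.001]
contact_force: [-1.0, 0.8, 1.4]
width: 0.085
gripper_force: 0.0
```

Emit:
{"op": "step_arm", "data": {"commands": [0, 0, 0, 0, 0, 0, 0, 0, 0, 0, 0, 0, 0, 0, 0, 0, 0, 0, 0, 0, 0, 0, 0, 0, 0, 0, 0, 0, 0, 0, 0, 0, 0, 0, 0, 0, 0, 0, 0, 0], "gripper": 0.03}}

```text
clock: 4.62
ee_pos: [0.4728, -0.4305, 0.0736]
tool_rot: [2.474, 1.933, 0.0]
contact_force: [2.1, 0.1, 5.3]
width: 0.0392
gripper_force: 61.3
```

Emit:
{"op": "step_arm", "data": {"commands": [0, 0, -0.01, 0, 0, 0, -0.03, 0, 0, 0, -0.06, 0, 0, 0, -0.09, 0, 0, 0, -0.11, 0, 0, 0, -0.11, 0, 0, 0, -0.11, 0, 0, 0, -0.11, 0]}}

```text
clock: 5.28
ee_pos: [0.4717, -0.4296, 0.1799]
tool_rot: [-2.472, -1.932, 0.001]
contact_force: [0.9, -0.6, -4.3]
width: 0.039
gripper_force: 60.9
```

Run:
```python
from h import *
s=ctrl.observe(); p=s["ee_pos"]; print(s["contact_force"],p,s["width"])
R=Ro.from_rotvec(s["tool_rot"]).as_matrix()
for n in("scene","top"):
    im,d,m=grab(n); W=cloud(d,m); ms=ctrl.silhouettes(n,"last")
    for r in ms[:2]:
        Q=W[r["mask"]]; Q=Q[~np.isnan(Q).any(1)]; Q=(Q-p)@R   # tool frame
        print(n,round(r["confidence"],2),len(Q),"x",np.percentile(Q[:,0],[0,1,99,100]).round(4),"y",np.percentile(Q[:,1],[1,99]).round(4),"z",np.percentile(Q[:,2],[1,99,100]).round(4))
        T=Q[(Q[:,0]>.05)&(Q[:,0]<.2)]
        for a in(.06,.09,.12): 
            t=T[abs(T[:,0]-a)<.006]; 
            if len(t): print("  slice",a,np.percentile(t[:,1],[2,98]).round(4))
im[:]=im; save("pics/lift.png",cv2.resize(im[180:340,380:540],None,fx=3.5,fy=3.5))
```

```text
[ 0.87517254 -0.62541543 -4.31504999] [ 0.47173684 -0.42959357  0.1799267 ] 0.03898204887164395
scene 0.88 1875 x [-0.2296 -0.1189  0.144   0.1472] y [-0.1484  0.0344] z [-0.0411  0.1779  0.1821]
  slice 0.06 [-0.0215  0.0333]
  slice 0.09 [-0.0212  0.035 ]
  slice 0.12 [-0.026   0.0303]
scene 0.88 921 x [-0.0174 -0.0115  0.1027  0.1044] y [0.1451 0.2171] z [0.1008 0.1736 0.1787]
  slice 0.06 [0.1538 0.1938]
  slice 0.09 [0.1437 0.175 ]
top 0.97 2221 x [-0.0235  0.0094  0.1421  0.146 ] y [-0.0316  0.0294] z [-0.0377  0.0553  0.1823]
  slice 0.06 [-0.0306  0.0276]
  slice 0.09 [-0.0329  0.0292]
  slice 0.12 [-0.0276  0.0226]
top 0.78 1021 x [-0.0236 -0.0166  0.1014  0.1029] y [0.1388 0.2167] z [0.102  0.1763 0.1811]
  slice 0.06 [0.1458 0.1804]
  slice 0.09 [0.1386 0.1757]
```

View pics/lift.png

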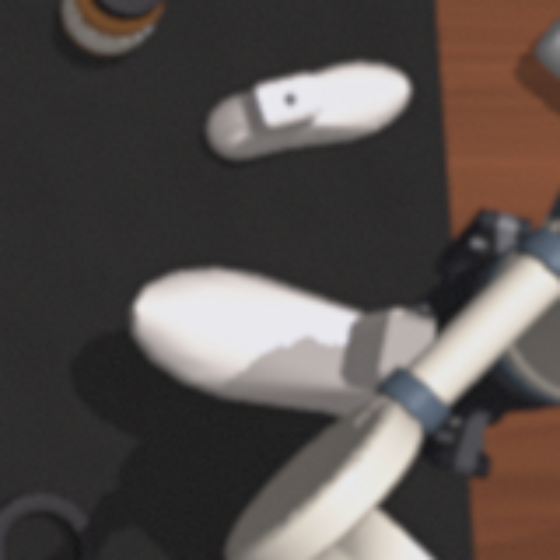

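The last is held level. Its toe is at tool x +0.145, as expected for a centred cone grip. Next I carry it over the bed.

```bash
python3 -c "
from h import *
print(rel(.488,-.0146,.18,81.1))"
```

```text
[0.4066, -0.0847, 0.0013, -5.0969]
```

Emit:
{"op": "step_arm", "data": {"commands": [0.015, -0.003, 0, 0, 0.04, -0.008, 0, -1, 0.08, -0.016, 0, -2, 0.12, -0.024, 0, -3, 0.16, -0.032, 0, -4, 0.2, -0.04, 0, -5, 0.24, -0.05, 0, -5.1, 0.28, -0.058, 0, -5.1, 0.32, -0.066, 0, -5.1, 0.355, -0.074, 0, -5.1, 0.38, -0.08, 0, -5.1, 0.398, -0.084, 0, -5.1, 0.406, -0.085, 0, -5.1, 0.406, -0.085, 0, -5.1, 0.406, -0.085, 0, -5.1, 0.406, -0.085, 0, -5.1]}}

```text
clock: 6.82
ee_pos: [0.4881, -0.0169, 0.1824]
tool_rot: [2.388, 2.041, -0.001]
contact_force: [-0.3, 0.1, -3.1]
width: 0.0394
gripper_force: 61.2
```

Run:
```python
from h import *
print(rel(.488,-.0146,.13,81.1))
s=ctrl.observe(); p=s["ee_pos"]; print(s["contact_force"])
R=Ro.from_rotvec(s["tool_rot"]).as_matrix()
for n in("scene","top"):
    im,d,m=grab(n); W=cloud(d,m).reshape(-1,3); W=W[~np.isnan(W).any(1)]
    Q=(W-p)@R; 
    L=Q[(Q[:,0]>.03)&(Q[:,0]<.17)&(abs(Q[:,1])<.06)&(Q[:,2]>-.02)&(Q[:,2]<.085)]
    print(n,"toe x",L[:,0].max(),[np.percentile(L[abs(L[:,0]-a)<.006][:,1],[1,99]).round(4).tolist() for a in(.06,.09,.12)])
    q=W[:,:2]-np.array([.4773,-.0828]); a=q@J; b=q@[-J[1],J[0]]
    s=(W[:,2]>.033)&(W[:,2]<.045)&(a>.04)&(a<.17)&(abs(b)<.07); print("walls",np.histogram(b[s],np.arange(-.06,.062,.004)))
    if n=="top": save("pics/over.png",cv2.resize(im[220:340,60:360],None,fx=2.6,fy=2.6))
```

```text
[0.0022, -0.0004, 0.0524, -0.0647]
[-0.28543738  0.08772964 -3.07857052]
scene toe x 0.14604563482261831 [[-0.0212, 0.0349], [-0.0228, 0.0363], [-0.0222, 0.0309]]
walls (array([ 0,  0, 15, 95, 46,  6,  0,  0,  1,  0,  0,  0,  0,  0,  0,  0,  0,
        0,  1,  0,  0,  0,  0,  0,  0,  0,  0,  0,  0,  0]), array([-6.00000000e-02, -5.60000000e-02, -5.20000000e-02, -4.80000000e-02,
       -4.40000000e-02, -4.00000000e-02, -3.60000000e-02, -3.20000000e-02,
       -2.80000000e-02, -2.40000000e-02, -2.00000000e-02, -1.60000000e-02,
       -1.20000000e-02, -8.00000000e-03, -4.00000000e-03,  5.55111512e-17,
        4.00000000e-03,  8.00000000e-03,  1.20000000e-02,  1.60000000e-02,
        2.00000000e-02,  2.40000000e-02,  2.80000000e-02,  3.20000000e-02,
        3.60000000e-02,  4.00000000e-02,  4.40000000e-02,  4.80000000e-02,
        5.20000000e-02,  5.60000000e-02,  6.00000000e-02]))Traceback (most recent call last):
  File "<stdin>", line 9, in <module>
    return _quantile_unchecked(
        a, q, axis, out, overwrite_input, method, keepdims, weights)
    return _ureduce(a,
                    func=_quantile_ureduce_func,
    ...<5 lines>...
                    overwrite_input=overwrite_input,
                    method=method)
    r = func(a, **kwargs)
    result = _quantile(arr,
                       quantiles=q,
    ...<2 lines>...
                       out=out,
                       weights=wgt)
    slices_having_nans = np.isnan(arr[-1, ...])
                                  ~~~^^^^^^^^^
IndexError: index -1 is out of bounds for axis 0 with size 0
```

Run:
```python
from h import *
for n in("scene","top"):
    W=np.load(n+"0.npy").reshape(-1,3); W=W[~np.isnan(W).any(1)]
    q=W[:,:2]-np.array([.4773,-.0828]); a=q@J; b=q@[-J[1],J[0]]
    for lo,hi in((.04,.08),(.13,.17)):
        s=(W[:,2]>.035)&(W[:,2]<.045)&(a>lo)&(a<hi)&(abs(b)<.06); B=b[s]*1e3; print(n,lo,np.median(B[B<0]).round(1),np.median(B[B>0]).round(1),len(B),[np.percentile(B[B<0],95).round(1),np.percentile(B[B>0],5).round(1)])
```

```text
scene 0.04 -45.0 45.6 80 [np.float64(-40.8), np.float64(41.8)]
scene 0.13 -44.6 45.6 83 [np.float64(-41.4), np.float64(42.4)]
top 0.04 -44.3 45.1 100 [np.float64(-41.7), np.float64(42.6)]
top 0.13 -44.3 45.6 102 [np.float64(-41.6), np.float64(42.9)]
```

Emit:
{"op": "step_arm", "data": {"commands": [0.0022, -0.0004, 0.012, 0, 0.0022, -0.0004, 0.026, 0, 0.0022, -0.0004, 0.036, 0, 0.0022, -0.0004, 0.04, 0, 0.0022, -0.0004, 0.04, 0, 0.0022, -0.0004, 0.04, 0]}}

```text
clock: 7.42
ee_pos: [0.4878, -0.0135, 0.1422]
tool_rot: [-2.387, -2.042, 0.001]
contact_force: [0.5, 0.5, -2.3]
width: 0.0389
gripper_force: 61.1
```

Emit:
{"op": "step_arm", "data": {"commands": [0, 0, 0.01, 0, 0, 0, 0.018, 0, 0, 0, 0.025, 0, 0, 0, 0.031, 0, 0, 0, 0.035, 0, 0, 0, 0.038, 0, 0, 0, 0.039, 0, 0, 0, 0.039, 0, 0, 0, 0.039, 0]}}

```text
clock: 8.17
ee_pos: [0.4883, -0.0135, 0.1041]
tool_rot: [2.387, 2.042, 0.001]
contact_force: [0.6, -0.3, -2.3]
width: 0.0393
gripper_force: 61.2
```

Emit:
{"op": "step_arm", "data": {"commands": [0, 0, 0.001, 0, 0, 0, 0.002, 0, 0, 0, 0.003, 0, 0, 0, 0.004, 0, 0, 0, 0.004, 0, 0, 0, 0.004, 0]}}

```text
clock: 8.67
ee_pos: [0.4881, -0.0135, 0.0997]
tool_rot: [-2.387, -2.042, 0.0]
contact_force: [-0.0, 0.4, -3.0]
width: 0.0392
gripper_force: 61.2
```

Emit:
{"op": "step_arm", "data": {"commands": [0, 0, 0.0005, 0, 0, 0, 0.001, 0, 0, 0, 0.0015, 0, 0, 0, 0.0015, 0, 0, 0, 0.0015, 0]}}

```text
clock: 9.08
ee_pos: [0.4882, -0.0135, 0.0985]
tool_rot: [2.387, 2.042, 0.0]
contact_force: [-0.1, -0.3, -1.1]
width: 0.0391
gripper_force: 61.3
```

Emit:
{"op": "step_arm", "data": {"commands": [-0.001, 0, 0.0003, 0, -0.002, 0, 0.0003, 0, -0.003, 0, 0.0003, 0, -0.0035, 0, 0.0003, 0, -0.0035, 0, 0.0003, 0]}}

```text
clock: 9.5
ee_pos: [0.488, -0.017, 0.0986]
tool_rot: [2.386, 2.042, 0.002]
contact_force: [1.1, 1.2, 1.2]
width: 0.0389
gripper_force: 61.8
```

Emit:
{"op": "step_arm", "data": {"commands": [0, 0, 0, 0, 0, 0, 0, 0, 0, 0, 0, 0, 0, 0, 0, 0, 0, 0, 0, 0, 0, 0, 0, 0, 0, 0, 0, 0], "gripper": 0.085}}

```text
clock: 10.08
ee_pos: [0.4876, -0.0169, 0.0979]
tool_rot: [-2.387, -2.042, 0.0]
contact_force: [-0.5, -0.5, -0.3]
width: 0.0851
gripper_force: 0.0
```

Emit:
{"op": "step_arm", "data": {"commands": [0, 0, -0.01, 0, 0, 0, -0.03, 0, 0, 0, -0.06, 0, 0, 0, -0.09, 0, 0, 0, -0.12, 0, 0, 0, -0.14, 0, 0, 0, -0.14, 0, 0, 0, -0.14, 0]}}

```text
clock: 10.75
ee_pos: [0.4882, -0.017, 0.2402]
tool_rot: [2.385, 2.041, 0.004]
contact_force: [0.4, -0.4, -0.6]
width: 0.0852
gripper_force: 0.0
```

Run:
```python
from h import *
for n in("scene","top"):
    im,d,m=grab(n); W=cloud(d,m).reshape(-1,3); W=W[~np.isnan(W).any(1)]
    q=W[:,:2]-np.array([.4773,-.0828]); a=q@J-.0108; b=q@[-J[1],J[0]]; z=W[:,2]
    t=(abs(b)<.04)&(a>.1)&(a<.225)&(z>.044)&(z<.12); print(n,"toe",a[t].max())
    t=(abs(b)<.045)&(a>.15)&(a<.2)&(z>.05); print("ball b",b[t].min(),b[t].max())
    g=(abs(b)<.04)&(a>.25)&(a<.33)&(z>.112)&(z<.14); print("grip a,b",[(v.min().round(4),v.max().round(4),v.mean().round(4)) for v in(a[g],b[g])])
    g=(abs(b)<.02)&(a>.205)&(a<.25)&(z>.045)&(z<.08); print("pad",a[g].min() if g.any() else None)
    c=(abs(b)<.04)&(a>-.02)&(a<.1)&(z>.12)&(z<.145);print("cone",a[c].mean(),b[c].mean(),np.percentile(z[c],95))
    if n=="top": save("pics/placed.png",cv2.resize(im[220:340,60:360],None,fx=2.6,fy=2.6))
```

```text
scene toe 0.202493376821691
ball b -0.03639501333475169 0.030505722780563082
grip a,b [(np.float64(0.2884), np.float64(0.3118), np.float64(0.3003)), (np.float64(-0.0156), np.float64(0.0156), np.float64(-0.0029))]
pad 0.23303219480373857
cone 0.05891517233167452 -0.005303724241726194 0.1387278184650059
top toe 0.19404347599449626
ball b -0.01064567102484698 0.030543811884415167
grip a,b [(np.float64(0.2867), np.float64(0.3119), np.float64(0.2981)), (np.float64(-0.0142), np.float64(0.0159), np.float64(0.0016))]
pad 0.238791748399351
cone 0.044260875263962385 0.013357923960398633 0.13754554884067954
```

View pics/placed.png

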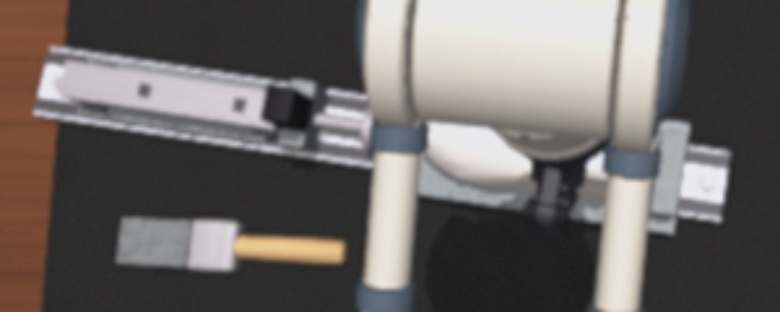

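The last stands in the bed between the walls. Its toe is at about 0.20 from the heel stop, and the grip is still at 0.300. I'll close the fingers and move behind (+x of) the grip, then push it gently.

```bash
cat >> h.py <<'E'
H=np.array([.47897,-.07213])
def jig(a,z,yaw=81.1): 
    p=H+J*a; return rel(p[0],p[1],z,yaw)
E
python3 -c "
from h import *
print(jig(.338,.24),jig(.338,.088))"
```

```text
[0.2821, 0.0003, -0.0028, 0.0035] [0.2821, 0.0005, 0.1492, 0.0035]
```

Emit:
{"op": "step_arm", "data": {"commands": [0.02, 0, 0, 0, 0.05, 0, 0, 0, 0.09, 0, 0, 0, 0.13, 0, 0, 0, 0.17, 0, 0, 0, 0.21, 0, 0, 0, 0.245, 0, 0, 0, 0.27, 0, 0, 0, 0.282, 0, 0, 0, 0.282, 0, 0, 0, 0.282, 0, 0, 0, 0.282, 0, 0, 0], "gripper": 0.0}}

```text
clock: 11.85
ee_pos: [0.5312, 0.2603, 0.2375]
tool_rot: [2.388, 2.041, -0.002]
contact_force: [1.1, 0.2, -0.3]
width: -0.0001
gripper_force: 0.0
```

Run:
```python
from h import *
print(jig(.338,.088))
for n in("scene","top"):
    im,d,m=grab(n); W=cloud(d,m).reshape(-1,3); W=W[~np.isnan(W).any(1)]
    q=W[:,:2]-H; a=q@J; b=q@[-J[1],J[0]]; z=W[:,2]
    t=(abs(b)<.04)&(a>.1)&(a<.225)&(z>.044)&(z<.12); print(n,"toe",a[t].max())
    t=(abs(b)<.045)&(a>.12)&(a<.17)&(z>.05)&(z<.1); print("ball b",b[t].min(),b[t].max())
    g=(abs(b)<.04)&(a>.25)&(a<.33)&(z>.112)&(z<.135); print("grip a,b",[(v.min().round(4),v.max().round(4),v.mean().round(4)) for v in(a[g],b[g])])
    g=(abs(b)<.015)&(a>.205)&(a<.25)&(z>.045)&(z<.08); print("pad",a[g].min() if g.any() else None)
    c=(abs(b)<.04)&(a>-.02)&(a<.1)&(z>.12)&(z<.145);print("cone",a[c].mean(),b[c].mean(),np.percentile(z[c],95))
    c=(abs(b)<.04)&(a>-.03)&(a<.01)&(z>.053)&(z<.07);print("heelstop",a[c].min(),a[c].max())
```

```text
[0.0017, -0.0, 0.1495, -0.0661]
scene toe 0.20154889010986077
ball b -0.036179968819648085 0.029542172205575524
grip a,b [(np.float64(0.2879), np.float64(0.3118), np.float64(0.3001)), (np.float64(-0.0173), np.float64(0.0166), np.float64(-0.0024))]
pad 0.23271558114748433
cone 0.05903169397702497 -0.005382814158702501 0.13886539022505348
heelstop -0.021698711837746285 0.009593130939850756
top toe 0.2005208848342679
ball b -0.03653914566841089 0.033378050309395196
grip a,b [(np.float64(0.2868), np.float64(0.3114), np.float64(0.2981)), (np.float64(-0.014), np.float64(0.0159), np.float64(0.0012))]
pad 0.23190259418138967
cone 0.05570374849874683 0.0005035690880580954 0.13763560667529734
heelstop -0.022130079194800797 0.009990676847017814
```

The last is centred, with its cone top at about 0.137 (0.025 + 0.110) and its toe at 0.2005. I'll descend behind the grip.

Emit:
{"op": "step_arm", "data": {"commands": [0.0017, 0, 0.02, 0, 0.0017, 0, 0.05, 0, 0.0017, 0, 0.09, 0, 0.0017, 0, 0.12, 0, 0.0017, 0, 0.14, 0, 0.0017, 0, 0.149, 0, 0.0017, 0, 0.149, 0, 0.0017, 0, 0.149, 0, 0.0017, 0, 0.149, 0]}}

```text
clock: 12.7
ee_pos: [0.5327, 0.2634, 0.0917]
tool_rot: [2.387, 2.041, 0.006]
contact_force: [0.1, 0.5, 0.0]
width: 0.0001
gripper_force: 0.0
```

Emit:
{"op": "step_arm", "data": {"commands": [-0.002, 0, 0, 0, -0.004, 0, 0, 0, -0.006, 0, 0, 0, -0.008, 0, 0, 0, -0.01, 0, 0, 0, -0.012, 0, 0, 0, -0.012, 0, 0, 0]}}

```text
clock: 13.28
ee_pos: [0.5295, 0.2511, 0.089]
tool_rot: [2.387, 2.042, -0.0]
contact_force: [0.3, 0.3, 0.2]
width: -0.0003
gripper_force: 0.0
```

Emit:
{"op": "step_arm", "data": {"commands": [-0.002, 0, 0, 0, -0.004, 0, 0, 0, -0.006, 0, 0, 0, -0.008, 0, 0, 0, -0.01, 0, 0, 0, -0.012, 0, 0, 0, -0.014, 0, 0, 0]}}

```text
clock: 13.87
ee_pos: [0.5274, 0.2378, 0.0889]
tool_rot: [-2.387, -2.043, -0.001]
contact_force: [0.8, 3.6, -0.9]
width: -0.0002
gripper_force: 1.9
```

Emit:
{"op": "step_arm", "data": {"commands": [-0.0015, 0, 0, 0, -0.003, 0, 0, 0, -0.0045, 0, 0, 0, -0.006, 0, 0, 0, -0.0075, 0, 0, 0, -0.009, 0, 0, 0, -0.0105, 0, 0, 0, -0.012, 0, 0, 0, -0.0135, 0, 0, 0, -0.015, 0, 0, 0, -0.015, 0, 0, 0]}}

```text
clock: 14.78
ee_pos: [0.525, 0.2221, 0.089]
tool_rot: [2.387, 2.042, -0.002]
contact_force: [-0.2, -0.1, -0.7]
width: 0.0001
gripper_force: 0.3
```

```bash
cat > look.py <<'E'
from h import *
s=ctrl.observe(); print("tcp a",((s["ee_pos"][:2]-H)@J).round(4),"b",((s["ee_pos"][:2]-H)@[-J[1],J[0]]).round(4),"F",(s["contact_force"][:2]@J).round(2),s["contact_force"].round(1),s["clock"])
for n in("scene","top"):
    im,d,m=grab(n); W=cloud(d,m).reshape(-1,3); W=W[~np.isnan(W).any(1)]
    q=W[:,:2]-H; a=q@J; b=q@[-J[1],J[0]]; z=W[:,2]
    g=(abs(b)<.02)&(a>.215)&(a<.33)&(z>.112)&(z<.128); print(n,"grip min,max",[a[g].min().round(4),a[g].max().round(4)] if g.any() else None)
    c=(abs(b)<.04)&(a>-.03)&(a<.01)&(z>.053)&(z<.07);print("heelstop",a[c].min(),a[c].max())
    c=(abs(b)<.013)&(a>.3)&(a<.37)&(z>.064)&(z<.075);print("bumps on tube",c.sum(),a[c].mean() if c.any() else "",z[c].max() if c.any() else "")
    c=(abs(b)<.04)&(a>.02)&(a<.1)&(z>.132)&(z<.145);print("cone",a[c].min(),a[c].max())
    save(f"pics/look_{n}_{s['clock']:.1f}.png",im)
E
python3 look.py
```

```text
tcp a 0.2978 b 0.0001 F -0.18 [-0.2 -0.1 -0.7] 14.7833
scene grip min,max [np.float64(0.2638), np.float64(0.3046)]
heelstop -0.021891941168077314 0.009423222145177027
bumps on tube 48 0.34410762517720944 0.067993242109336
cone 0.028458876829259638 0.08502037016689884
top grip min,max [np.float64(0.2623), np.float64(0.2941)]
heelstop -0.022118262242886717 0.009855866838603376
bumps on tube 0  
cone 0.027600745333744483 0.08416921485836461
```

Emit:
{"op": "step_arm", "data": {"commands": [-0.001, 0, 0, 0, -0.002, 0, 0, 0, -0.003, 0, 0, 0, -0.004, 0, 0, 0, -0.005, 0, 0, 0, -0.006, 0, 0, 0, -0.007, 0, 0, 0, -0.008, 0, 0, 0]}}

```text
clock: 15.55
ee_pos: [0.5239, 0.2152, 0.0892]
tool_rot: [-2.387, -2.042, -0.001]
contact_force: [1.3, 4.7, 0.2]
width: -0.0002
gripper_force: 2.7
```

Emit:
{"op": "step_arm", "data": {"commands": [-0.0005, 0, 0, 0, -0.001, 0, 0, 0, -0.0015, 0, 0, 0]}}

```text
clock: 15.8
ee_pos: [0.5237, 0.2138, 0.0892]
tool_rot: [-2.387, -2.043, -0.001]
contact_force: [0.9, 4.0, 0.2]
width: 0.0001
gripper_force: 2.6
```

Emit:
{"op": "step_arm", "data": {"commands": [-0.0005, 0, 0, 0, -0.001, 0, 0, 0, -0.0015, 0, 0, 0]}}

```text
clock: 16.05
ee_pos: [0.5235, 0.2126, 0.0892]
tool_rot: [-2.386, -2.043, -0.002]
contact_force: [1.4, 7.3, -0.2]
width: 0.0004
gripper_force: 3.2
```

Emit:
{"op": "step_arm", "data": {"commands": [-0.0005, 0, 0, 0, -0.001, 0, 0, 0, -0.0015, 0, 0, 0]}}

```text
clock: 16.3
ee_pos: [0.5233, 0.2112, 0.0891]
tool_rot: [-2.386, -2.043, -0.002]
contact_force: [0.5, 6.0, 0.4]
width: -0.0001
gripper_force: 3.2
```

Emit:
{"op": "step_arm", "data": {"commands": [-0.0005, 0, 0, 0, -0.001, 0, 0, 0, -0.0015, 0, 0, 0]}}

```text
clock: 16.55
ee_pos: [0.5231, 0.2097, 0.0892]
tool_rot: [-2.386, -2.043, -0.002]
contact_force: [2.3, 6.2, -0.0]
width: -0.0
gripper_force: 3.2
```

Emit:
{"op": "step_arm", "data": {"commands": [-0.0005, 0, 0, 0, -0.001, 0, 0, 0, -0.0015, 0, 0, 0]}}

```text
clock: 16.8
ee_pos: [0.5229, 0.2082, 0.0892]
tool_rot: [-2.386, -2.043, -0.002]
contact_force: [1.7, 6.9, 0.1]
width: -0.0001
gripper_force: 3.2
```

Emit:
{"op": "step_arm", "data": {"commands": [-0.0005, 0, 0, 0, -0.001, 0, 0, 0, -0.0015, 0, 0, 0]}}

```text
clock: 17.05
ee_pos: [0.5226, 0.2067, 0.0892]
tool_rot: [-2.386, -2.043, -0.002]
contact_force: [1.0, 6.7, -0.3]
width: 0.0002
gripper_force: 3.2
```

Emit:
{"op": "step_arm", "data": {"commands": [-0.0005, 0, 0, 0, -0.001, 0, 0, 0, -0.0015, 0, 0, 0]}}

```text
clock: 17.3
ee_pos: [0.5224, 0.205, 0.0891]
tool_rot: [-2.386, -2.043, -0.002]
contact_force: [1.2, 4.6, 0.3]
width: 0.0003
gripper_force: 2.7
```

Emit:
{"op": "step_arm", "data": {"commands": [-0.0004, 0, 0, 0, -0.0008, 0, 0, 0, -0.001, 0, 0, 0]}}

```text
clock: 17.55
ee_pos: [0.5221, 0.2034, 0.0891]
tool_rot: [2.387, 2.042, -0.0]
contact_force: [0.2, 2.6, 0.7]
width: 0.0
gripper_force: 1.0
```

```bash
python3 look.py
python3 - <<'E'
import cv2,glob
f=sorted(glob.glob("pics/look_scene_17*"))[-1]; g=f.replace("scene","top")
a=cv2.imread(f)[200:320,400:550]; b=cv2.imread(g)[220:320,60:260]
import numpy as np
c=np.zeros((600,800,3),np.uint8); a=cv2.resize(a,(400,320)); b=cv2.resize(b,(560,280)); c[:320,:400]=a; c[320:600,:560]=b; cv2.imwrite("pics/lk.png",c)
E
```

```text
tcp a 0.2789 b -0.0 F 2.58 [0.2 2.6 0.7] 17.55
scene grip min,max [np.float64(0.2446), np.float64(0.2865)]
heelstop -0.022084485408480396 0.00993682081593242
bumps on tube 61 0.34161201316460515 0.06741466250239776
cone 0.02559136114356638 0.08289490088701058
top grip min,max [np.float64(0.2429), np.float64(0.2738)]
heelstop -0.022134737173607064 0.00994393342018006
bumps on tube 0  
cone 0.025277328739855977 0.08194033380739016
```

View pics/lk.png

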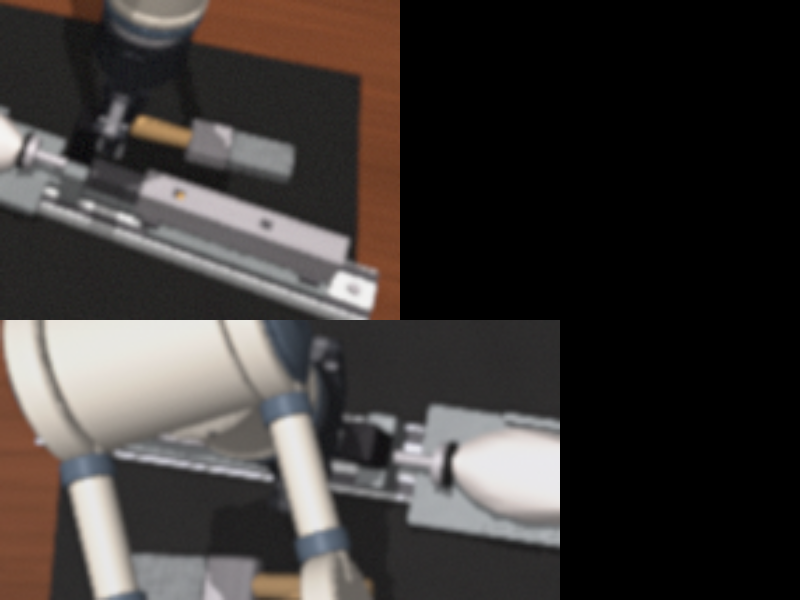

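The scene crop shows brass colour in the nearest hole, at about (467,272) full frame. I'll check it at pixel level against the earlier frame.

Run:
```python
from h import *
import glob
old=cv2.imread(sorted(glob.glob("pics/look_scene_14*"))[-1])[...,::-1]
im,d,m=grab("scene"); W=cloud(d,m)
for I in(old,im): print([[tuple(map(int,I[v,u])) for u in range(464,471)] for v in range(268,276)])
q=W[...,:2]-H; a=q@J; 
print((a[268:276,462:473]*1e3).round(0)); print((W[268:276,462:473,2]*1e3).round(0))
for r in ctrl.silhouettes("scene","button")[:3]: print(r["confidence"],np.array(r["box"])*[640,480,640,480],r["mask"].sum())
```

```text
[[(127, 121, 124), (131, 125, 127), (135, 128, 133), (141, 136, 139), (149, 143, 145), (135, 130, 131), (110, 106, 107)], [(142, 137, 139), (149, 143, 148), (166, 159, 161), (178, 172, 175), (186, 179, 181), (180, 173, 176), (166, 160, 162)], [(166, 158, 162), (159, 154, 155), (160, 154, 157), (173, 167, 170), (185, 180, 182), (193, 184, 189), (192, 184, 189)], [(174, 168, 171), (144, 138, 142), (126, 121, 124), (136, 132, 133), (153, 147, 150), (174, 169, 173), (193, 185, 190)], [(173, 166, 170), (134, 129, 131), (104, 101, 104), (102, 98, 103), (126, 123, 125), (162, 157, 159), (190, 181, 184)], [(177, 169, 174), (142, 137, 140), (120, 116, 118), (118, 114, 116), (135, 130, 132), (170, 163, 166), (193, 186, 189)], [(189, 182, 187), (176, 168, 172), (165, 157, 161), (157, 150, 152), (161, 156, 159), (181, 175, 177), (198, 191, 195)], [(189, 182, 186), (191, 183, 187), (191, 183, 188), (186, 178, 182), (189, 182, 184), (196, 189, 193), (199, 191, 195)]]
[[(194, 187, 190), (187, 180, 184), (178, 172, 175), (167, 161, 164), (158, 151, 155), (137, 130, 130), (111, 104, 107)], [(196, 190
[... 1019 characters left out ...]
. 343. 345. 347. 350. 352. 354. 356. 358. 361.]
 [339. 341. 344. 346. 348. 350. 353. 355.  nan 359. 361.]
 [340. 342. 344. 347. 349. 351. 353. 356. 358. 360. 362.]
 [341. 343. 345. 348. 350. 352. 354. 356. 359. 361. 363.]
 [342. 344. 346. 348. 350. 353. 355. 357. 359. 361. 364.]]
[[63. 64. 63. 62. 65. 63. 66. 63. -2.  2. -2.]
 [65. 64. 65. 65. 60. 65. 63. 63. 63. 63. 64.]
 [63. 64. 64. 62. 61. 61. 64. 62. 62. 64. 63.]
 [62. 62. 62. 58. 59. 58. 61. 63. 62. 63. 61.]
 [63. 64. 60. 56. 61. 66. 62. 56. nan 66. 62.]
 [63. 62. 65. 60. 59. 64. 63. 65. 65. 62. 59.]
 [61. 64. 64. 63. 60. 63. 60. 65. 63. 63. 62.]
 [65. 62. 63. 64. 64. 61. 65. 62. 61. 64. 66.]]
0.72 [436.8   345.792 469.696 375.984] 786
```

The brass shows only on the +x side of the hole and is not yet proud, so the button is just entering. I'll continue in fine steps.

Emit:
{"op": "step_arm", "data": {"commands": [-0.0004, 0, 0, 0, -0.0008, 0, 0, 0, -0.0008, 0, 0, 0]}}

```text
clock: 18.0
ee_pos: [0.5219, 0.2024, 0.0888]
tool_rot: [2.387, 2.042, -0.001]
contact_force: [-0.2, 0.3, -1.3]
width: -0.0001
gripper_force: 0.0
```

```bash
python3 look.py
python3 - <<'E'
from h import *
im,d,m=grab("scene"); W=cloud(d,m)
print([[tuple(map(int,im[v,u])) for u in range(463,470)] for v in range(266,276)])
print((W[266:276,462:472,2]*1e3).round(0))
save("pics/b18.png",cv2.resize(im[255:285,450:490],None,fx=12,fy=12,interpolation=cv2.INTER_CUBIC))
E
```

```text
tcp a 0.2779 b 0.0001 F 0.25 [-0.2  0.3 -1.3] 18.0
scene grip min,max [np.float64(0.2433), np.float64(0.2841)]
heelstop -0.02156390570918731 0.009937456273020243
bumps on tube 60 0.34377158490085974 0.07076848742554405
cone 0.02569229344839995 0.08348809935555573
top grip min,max [np.float64(0.2426), np.float64(0.2724)]
heelstop -0.022110814646174676 0.009818303567232112
bumps on tube 0  
cone 0.025348881181367935 0.08186686817837273
[[(134, 129, 132), (111, 107, 109), (94, 89, 92), (77, 73, 74), (53, 52, 51), (43, 42, 39), (33, 31, 34)], [(177, 170, 174), (168, 163, 165), (155, 149, 152), (133, 126, 130), (110, 106, 108), (98, 94, 98), (71, 69, 69)], [(197, 188, 192), (192, 185, 188), (186, 180, 182), (179, 172, 176), (168, 161, 163), (156, 149, 153), (135, 129, 132)], [(200, 193, 196), (198, 192, 196), (195, 188, 190), (188, 181, 182), (192, 183, 180), (191, 180, 178), (178, 172, 173)], [(203, 194, 198), (194, 186, 189), (177, 169, 170), (181, 166, 158), (200, 178, 155), (210, 188, 168), (203, 189, 183)], [(197, 189, 192), (182, 174, 179), (155, 144, 142), (172, 143, 113), (210, 16
[... 255 characters left out ...]
51, 114), (193, 172, 160)], [(196, 189, 192), (190, 182, 186), (178, 169, 169), (168, 155, 149), (171, 151, 140), (181, 161, 151), (191, 179, 179)], [(185, 178, 182), (188, 182, 186), (189, 181, 186), (190, 180, 182), (188, 177, 177), (191, 181, 181), (195, 188, 190)]]
[[63. 65.  1.  3.  3.  3.  4.  4.  3.  1.]
 [63. 63. 62. 62. 61. -1. -1. -1.  2. -2.]
 [63. 67. 61. 61. 64. 64. 64. 65.  3.  4.]
 [63. 63. 60. 62. 64. 60. 64. 63. 65. 63.]
 [65. 62. 62. 65. 60. 61. nan 61. 62. 65.]
 [62. 61. 64. 61. 62. 73. 71. 68. 60. 62.]
 [63. 62. 62. 60. 67. 70. 68. 64. 65. 61.]
 [65. 63. 69. 57. 61. 64. 63. 63. 64. 63.]
 [65. 65. 64. 64. 63. 61. 60. 65. 64. 62.]
 [61. 68. 65. 65. 64. 65. 60. 60. 64. 62.]]
```

View pics/b18.png

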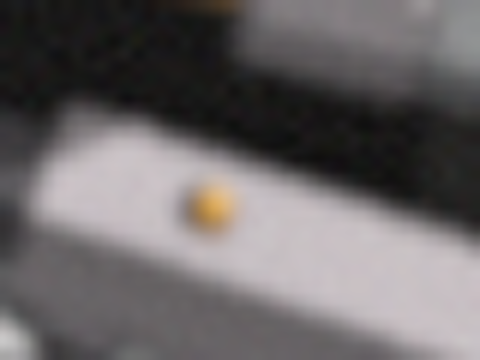

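The crop shows the brass button fully proud of the hole at about (467.5,271), with depth at 68–73 mm against the 62 mm tube top. So it is through. I'll stop and retreat.

Emit:
{"op": "step_arm", "data": {"commands": [0.002, 0, 0, 0, 0.006, 0, 0, 0, 0.012, 0, 0, 0, 0.018, 0, 0, 0, 0.02, 0, 0, 0, 0.02, 0, -0.02, 0, 0.02, 0, -0.05, 0, 0.02, 0, -0.09, 0, 0.02, 0, -0.13, 0, 0.02, 0, -0.16, 0, 0.02, 0, -0.17, 0, 0.02, 0, -0.17, 0, 0.02, 0, -0.17, 0]}}

```text
clock: 19.23
ee_pos: [0.5252, 0.2228, 0.2584]
tool_rot: [2.387, 2.043, -0.0]
contact_force: [0.3, 0.4, -1.3]
width: 0.0
gripper_force: 0.0
```

```bash
python3 look.py
python3 - <<'E'
from h import *
im,d,m=grab("scene"); W=cloud(d,m)
print((W[269:275,463:471,2]*1e3).round(0), im[271,467],im[272,467])
q=W[...,:2]-H; a=q@J; b=q@[-J[1],J[0]]; z=W[...,2]
t=(abs(b)<.012)&(a>.16)&(a<.24)&(z>.045)&(z<.075); print("pad/toe", np.histogram(a[t],np.arange(.16,.24,.005)))
save("pics/end.png",im)
E
```

```text
tcp a 0.2985 b -0.0 F 0.46 [ 0.3  0.4 -1.3] 19.2333
scene grip min,max [np.float64(0.2436), np.float64(0.2675)]
heelstop -0.022867505596060173 0.009911095148158822
bumps on tube 64 0.3434348431572183 0.06974256477173257
cone 0.026133876153405605 0.0828575211724136
top grip min,max [np.float64(0.2425), np.float64(0.2671)]
heelstop -0.022143512808139677 0.009964757958148848
bumps on tube 41 0.3430651530215663 0.06948265497693577
cone 0.02552898431408996 0.08186291965906138
[[64. 60. 61. 66. 63. 63. 64. 63.]
 [64. 64. 61. 63. 64. 67. 64. 62.]
 [60. 64. 62. 61. 67. 73. 69. 63.]
 [61. 62. 60. 67. 68. 66. 65. 64.]
 [62. 63. 56. 58. 64. 60. 60. 63.]
 [62. 63. 68. 63. 60. 64. 61. 65.]] [214 172 113] [201 152  77]
pad/toe (array([13, 14, 14, 17, 14, 14, 13, 11, 19, 17, 18,  8,  7,  7,  7]), array([0.16 , 0.165, 0.17 , 0.175, 0.18 , 0.185, 0.19 , 0.195, 0.2  ,
       0.205, 0.21 , 0.215, 0.22 , 0.225, 0.23 , 0.235]))
```

View pics/end.png

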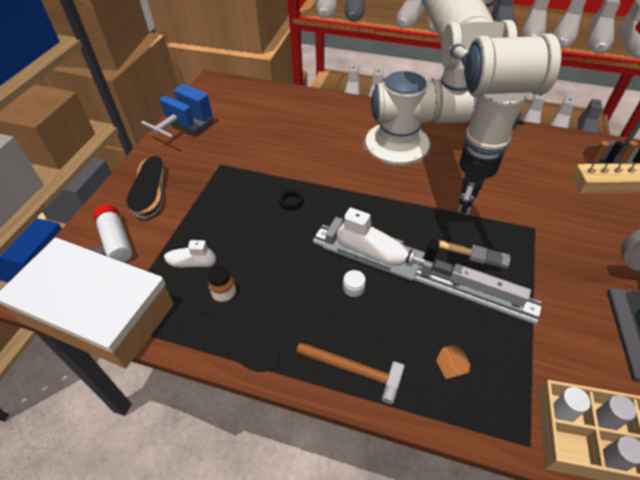

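The end view shows the last clamped between the heel stop and the pad, at about (370,240). The grip held its place after release, the button is proud, and the bystanders and the jig have not moved.

```bash
python3 -c "
from bench import ctrl
print(ctrl.job_done())"
```

```text
the job is handed in; nothing more can be done
None
```

The last stands in the bed with its heel at the heel stop and the sprung pad pressed about 12 mm against its toe; the button is up through the next hole, the jig and the other things on the bench did not move, and I handed the job in at about 20 s.

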